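# Change the blank for the sample in the wash-water photometer

## Task

The wash-water photometer has been zeroed and the blank is still in its well: take the blank out and stand it in any free place of the cell rack, then take the sample (the cell in the rack with the flat square cap) and seat it fully down in the photometer's well, and shut the light cover over it completely. The cells are glass, so lower them in and do not let them drop; leave the ball-topped standard in its place in the rack, and do not disturb the dropper bottle or the timer.

Things in the scene. Friction and masses are not known exactly. Their poses are not given: they have to be found in the camera images.
- photometer: White and grey bench photometer, 194 (x) x 133 (y) x 78 mm high with the cover off, fixed to the bench; origin at the centre of its underside, z up. Its sloping panel with display and keys faces its own -x; the flat deck behind it (own x from -20 to +95 mm) is 78 mm above the bench and carries the well and, left (+y) of the well, the hinge of the cover.
- photometer_well (a point): Centre of the mouth of the square sample well in the photometer's deck, at deck height; 31 mm square, its sides along the photometer's x and y, 62 mm deep. A seated cell stands out 36 mm above the deck. The flat deck is clear for 50 mm in front (-x), 65 mm behind (+x) and 60 mm to the right (-y) of the well's centre; to the left the open cover stands 50 mm away.
- cover (a joint): Light cover of the photometer: 0 = shut on the deck, grows as it swings up and over to the photometer's left (+y), 1.57 = upright, stop at 1.78. It starts open, just past upright; the stiff hinge (0.06 N m) keeps it where it is left, so it must be pushed all the way down, which takes 1 to 2 N at its free end.
- cover_hinge (a point): Point on the axis of the cover's hinge, 50 mm left (photometer's +y) of the well's centre, 4 mm above the deck; axis along the photometer's x. The grey cover is a hollow hood: measured shut, it reaches 84 mm from the hinge towards -y (a 5 mm thick lip at its lower free edge 10 mm more), it is 60 mm wide and its roof is 43 mm above the hinge.
- cover_top (a point): Point on the outside of the cover's roof, 64 mm from the hinge towards its free end, in the middle of its width. When the cover is open its roof looks to the photometer's left (+y) and its free end up. Open, it reaches up to 177 mm above the bench.
- rack: White plastic rack, 62 (x) x 218 (y) x 52 mm high, fixed to the bench; origin at the centre of its underside. Four square places in a row along its y, 50 mm apart, 31.5 mm square, sides along the rack's x and y; a cell in it stands on a foot 44 mm below the top plate and stands out 54 mm above it.
- place_1 (a point): Centre of the mouth of the rack's first place (rack y = +75 mm), 50 mm above the bench.
- place_2 (a point): Centre of the mouth of the second place (rack y = +25 mm).
- place_3 (a point): Centre of the mouth of the third place (rack y = -25 mm).
- place_4 (a point): Centre of the mouth of the fourth place (rack y = -75 mm).
- blank_cell_center (a point): The blank: at the start the cell in the photometer's well. Square glass cell, 28 x 28 mm, 98 mm high, 50 to 100 g, its sides along its own x and y, its foot tapered over the lowest 5 mm, with a flat square black cap, 31 x 31 mm, in line with its sides, from 74 to 98 mm above its foot. The point lies on its axis half-way up, 49 mm above the foot and 37 mm below the middle of the cap.
- sample_cell_center (a point): The sample: the same kind of cell as the blank, at the start the only flat-capped cell in the rack. The point lies half-way up, 49 mm above the foot and 37 mm below the middle of the cap.
- standard_cell_center (a point): The calibration standard, in the rack: the same square glass cell, but with a ball of 24 mm diameter on top of its low square cap, 114 mm high in all. The point lies 49 mm above its foot. Stays where it is.
- reagent_dropper_center (a point): Small brown dropper bottle, 33 mm in diameter, 102 mm high, standing loose on the bench behind the gap between rack and photometer; the point lies half-way up. To be left alone.
- wash_timer_center (a point): Red kitchen-type wash timer, 60 x 67 x 62 mm, standing loose near the dropper bottle; the point lies half-way up. To be left alone.
Mind the look-alikes: they are no part of the job. Leave any blue or turquoise look-alike of the part that bears blank_cell_center alone.

How it is judged:
By the outcome, as a careful person would: the job done as asked, in the order asked, and still so for the second after the job is handed in, with the robot touching nothing.
It also fails if it takes over 69 s, if anything falls off the work surface, if the arm or the gripper's body presses on something with over 40 N, if the wrist force passes 120 N, or if a joint passes its speed limit or range.

## Robot

A 7-joint arm with a two-finger parallel gripper is mounted at the origin on a cart in front of the work surface, level with it; the furniture and walls round the work are solid. World frame = base frame: x ahead of the robot, y to its left, z up, the work surface at z = 0. Lengths are in m, angles in rad, forces in N, time in s.
With the tool pointing down it reaches from about 0.425 to 0.925 m from the base axis. Payload 6.8 kg.
Tool frame: the origin (TCP) lies on the centre line of the jaws, within the pads' length; the fingertips stand 11 mm ahead of it and the grasp point (between the pads) lies 8 mm behind it; z points along the fingers, y is the line along which they close (so a half turn about z gives the same grasp; the last joint's range is limited). The gripper opens to 88 mm and grips with 3 to 60 N. Pads are 20 mm wide; open, the fingers measure 115 mm over their backs; the gripper's body (75 mm by 178 mm) begins 61 mm behind the grasp point.
Start: joints at [-1.275, 0.477, 0.022, 1.555, -0.011, 1.109, -0.083], TCP at [0.265, 0.621, 0.234] pointing down, gripper open.
Joint ranges: [-2.96, 2.96], [-0.34, 2.1], [-1.41, 1.46], [0.24, 2.44], [-1.37, 4.51], [0.17, 1.92], [-2.96, 2.96]. Speed limits (rad/s): [2.39, 2.39, 3.14, 3.14, 3.14, 3.14, 3.14].

## Interface

Orientations are given as a unit quaternion [x, y, z, w].
In Python, from rig import env gives the robot as it stands. The module is installed in compiled form; this text tells all that it offers.
- The arm moves only by the tool step_arm, never from a script. Its argument "moves" is a list of rows, each a list of 5 numbers: the gripper command: -1 is fully open, 1 is shut, values between are in proportion, then the shift along the tool's x, y, z normalised to -1 to 1, where 1 is 40 cm, then the turn about the tool's z normalised to -1 to 1, where 1 is 360 degrees. A call has 1 to 10 rows; each row is the pose to reach, as a shift and turn from the pose commanded when the call began, along the tool's axes at that moment, turning the shorter way round; what a row does not reach only later rows make up. A row lasts 1/10 s, in which the tool goes at most 50 mm and 8.59 degrees, less where a joint would pass 70% of its speed; a pose out of reach is approached as far as the arm can. A call with a number of a shift or a turn outside -1 to 1 is refused whole. A call with a gripper value outside its range is refused whole. The fingers move at their own pace and stop on an object; "force" is the grip in N (left out, the last holds). Time passes only in rows, so rows that repeat a pose let the fingers close. It gives the time, the measured TCP pose, the force, the opening and the grip force at its end, in the units of the state.
- env.observe(): the state, without advancing time (a new reading comes with each control period).
- env.camera(name): name is "scene" or "top" or "wrist"; returns a dict with "color" (480x640x3 uint8, red, green, blue), "depth" (480x640 float32, m along the optical axis (not along the pixel's ray), 0 where there is no reading), "camera_matrix" (3x3 intrinsics, pixels), "R" (3x3) and "t" (3): a world point X has camera coordinates R X + t. Camera axes: x right, y down, z forward; pixel columns grow to the right and rows downward; lengths in m; the calibration is good to about 2 mm. A picture is of the moment at which its call begins.
- env.close_job(): hands the job in; it is judged then, once.
The state is a dict: "time": time; "joint_positions": joint angles; "qd": joint speeds; "joint_efforts": joint torques, N m; "tool_pos": TCP position; "ee_rot": TCP orientation; "ft_force": force on the tool from outside, world axes, zero at the start; "wrist_torque": the same for the moment, N m; "gripper_width": opening from 0.0 (shut) to 1.0 (fully open); "grasp_force": force on a finger pad.
Only numpy, scipy, OpenCV 4.12 (cv2) and the standard library are available. Lean on these libraries where they do the work, as an engineer would, in place of code of your own. Each camera call takes 0.05 s, during which the arm holds its last target. There are 200 camera calls.

## Working session

There is one attempt and no reset: what is moved stays moved. The work goes in short steps, Python scripts to look and compute and a tool call to move; the robot and the scene stay as the last step left them, time stands still between calls to the robot, and variables do not carry over. Pictures are saved under pics/ and viewed, at most 10 in all, crops included, and the job is handed in when it is done.

Besides the shell and the picture viewer there is one more tool, called by a JSON object that holds its "fn" and its "kwargs". step_arm: Moves the arm, as the interface text tells. Its arguments: {"type":"object","properties":{"moves":{"type":"array"},"force":{"type":"number"}},"required":["moves"]}

```bash
mkdir -p pics; python3 - <<'E'
from rig import env
import cv2,numpy as np
s=env.observe();print(s)
for n in ["scene","top"]:
    c=env.camera(n);cv2.imwrite(f"pics/{n}0.png",c["color"][:,:,::-1]);np.savez(f"{n}0.npz",**c)
    print(n,c["camera_matrix"],c["R"],c["t"])
E
```

```text
{'time': 0.0, 'joint_positions': array([-1.27509569,  0.47778264,  0.02234375,  1.55643074, -0.01149065,
        1.10927253, -0.08311239]), 'qd': array([ 1.35512717e-03, -8.52717678e-04,  4.04361929e-04, -9.31595835e-05,
       -9.02994277e-04,  6.85640062e-04,  9.61342275e-04]), 'joint_efforts': array([ 2.22275303e-04, -5.82866693e+01,  1.53489701e+00, -2.72603792e+01,
       -5.43353800e-02,  1.70806475e-02,  1.89343141e-04]), 'tool_pos': array([0.26501199, 0.62018381, 0.23270223]), 'ee_rot': array([ 2.00526421e-01,  9.79687897e-01, -8.75902391e-04, -1.07614339e-04]), 'ft_force': array([-0.11965961, -0.04229639, -0.34238288]), 'wrist_torque': array([ 0.00169158, -0.02123926, -0.02668712]), 'grasp_force': 0.0, 'gripper_width': 1.0005452530616386}
scene [[481.58205065   0.         321.45395509]
 [  0.         481.58205065 237.87535849]
 [  0.           0.           1.        ]] [[-0.74145874 -0.67083882 -0.01463605]
 [-0.46423528  0.52861097 -0.71067295]
 [ 0.48448378 -0.5201401  -0.70337027]] [0.30154763 0.4030384  0.56311401]
top [[438.71070397   0.         309.84648152]
 [  0.         438.71070397 237.03573862]
 [  0.           0.           1.        ]] [[-6.80791740e-03 -9.99975281e-01 -1.75759193e-03]
 [-9.82542963e-01  7.01598721e-03 -1.85903475e-01]
 [ 1.85911211e-01  4.61294075e-04 -9.82566440e-01]] [-0.14718092  0.55725271  0.88264403]
```

View pics/scene0.png

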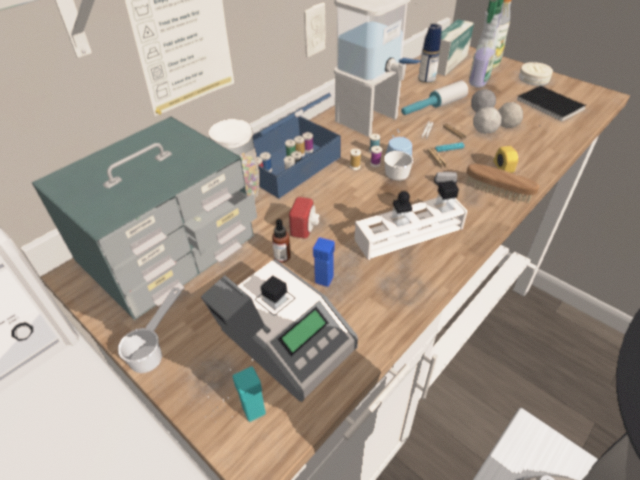

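View pics/top0.png

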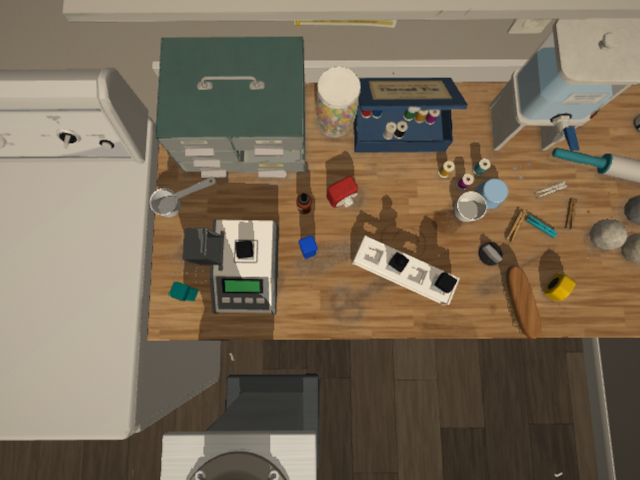

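The scene shows the blank in the photometer at (273,290). Two black-capped cells stand in the rack, at (403,202), which looks ball-topped, and at (448,190), which looks flat. The blue cell at (324,262) and the turquoise one at (250,393) are look-alikes to leave alone. Next I'll measure and take an enlarged crop to confirm.

```bash
cat > h.py <<'E'
import cv2,numpy as np
def load(n): return dict(np.load(n))
def pts(c,us,vs,z):
    """cast pixels on plane z"""
    K,R,t=c["camera_matrix"],c["R"],c["t"]
    d=np.linalg.inv(K)@np.vstack([us,vs,np.ones(len(us))]); d=R.T@d; o=-R.T@t
    return (o[:,None]+d*((z-o[2])/d[2])).T
def cloud(c):
    v,u=np.mgrid[:480,:640]; z=c["depth"].astype(float)
    K=c["camera_matrix"]
    X=np.stack([(u-K[0,2])/K[0,0]*z,(v-K[1,2])/K[1,1]*z,z],-1)
    W=(X-c["t"])@c["R"]; W[z==0]=np.nan
    return W
def rect(xy):
    (cx,cy),(w,h),a=cv2.minAreaRect((xy[:,:2]*1000).astype(np.float32))
    a=(a+45)%90-45
    return np.round([cx,cy,w,h,a],1)
E
python3 - <<'E'
from h import *
t=load("top0.npz");s=load("scene0.npz")
cr=s["color"][160:320,200:480,::-1]
cv2.imwrite("pics/crop.png",cv2.resize(cr,None,fx=2.8,fy=2.8,interpolation=cv2.INTER_CUBIC))
W=cloud(t)
hsv=cv2.cvtColor(t["color"],cv2.COLOR_RGB2HSV)
V=hsv[...,2]
def win(m,u0,u1,v0,v1):
    k=np.zeros_like(m);k[v0:v1,u0:u1]=m[v0:v1,u0:u1];return k
for nm,(u,v),z in [("blank",(245,249),.114),("cellA",(399,262),.104),("cellB",(445,283),.104)]:
    p=W[v-14:v+14,u-14:u+14].reshape(-1,3);
    zz=p[:,2]; print(nm,"zmax",np.nanpercentile(zz,[50,90,99]).round(4))
    k=win((abs(W[...,2]-z)<.006),u-16,u+16,v-16,v+16)
    vs,us=np.nonzero(k); P=W[vs,us]; print("  depth rect",rect(P),len(P), "mean",P.mean(0).round(4))
    k=win(V<60,u-16,u+16,v-16,v+16); vs,us=np.nonzero(k); print("  color px",us.min(),us.max(),vs.min(),vs.max())
for nm,z,w in [("rack",.052,(340,475,225,310)),("deck",.078,(205,285,210,275))]:
    k=win((abs(W[...,2]-z)<.006),*w); vs,us=np.nonzero(k); P=W[vs,us]
    print(nm,rect(P),len(P),np.median(P,0).round(4))
# sensitive: cover and fallbacks
k=win((W[...,2]>.165)&(W[...,2]<.19),170,240,215,280);vs,us=np.nonzero(k);P=W[vs,us];print("cover top",rect(P),P[:,2].max(),len(P))
for nm,(u,v) in dict(blue=(308,247),drop=(305,203),timer=(343,192),turq=(183,292)).items():print(nm,W[v,u].round(3))
k=win((W[...,2]>.15),150,300,20,180);vs,us=np.nonzero(k);P=W[vs,us];print("drawers",P.min(0),P.max(0))
E
```

```text
blank zmax [0.0791 0.1145 0.1168]
  depth rect [521.9 -18.2  32.6  31.8   2. ] 254 mean [ 0.5216 -0.0187  0.1136]
  color px 236 252 240 257
cellA zmax [0.0505 0.1141 0.1202]
  depth rect [ 4.959e+02 -3.283e+02  1.820e+01  2.000e+01 -4.000e-01] 8 mean [ 0.4937 -0.3267  0.1092]
  color px 389 408 253 271
cellB zmax [0.0525 0.1045 0.1066]
  depth rect [ 454.3 -420.2   32.6   33.   -35.3] 264 mean [ 0.4535 -0.419   0.1034]
  color px 435 456 272 292
rack [ 486.4 -352.4  217.6   61.7  -25.3] 1817 [ 0.4864 -0.3482  0.0498]
deck [531.3  -7.4 142.6 113.6  -1.5] 3054 [ 0.5315 -0.0147  0.0782]
cover top [522.5  50.7  21.   58.8  -8.6] 0.17710261720391948 127
blue [ 0.527 -0.147  0.096]
drop [ 0.624 -0.141  0.078]
timer [ 0.652 -0.223  0.062]
turq [0.439 0.1   0.098]
drawers [ 0.71718607 -0.14039593  0.15002636] [0.96415436 0.17898719 0.51842244]
```

View pics/crop.png

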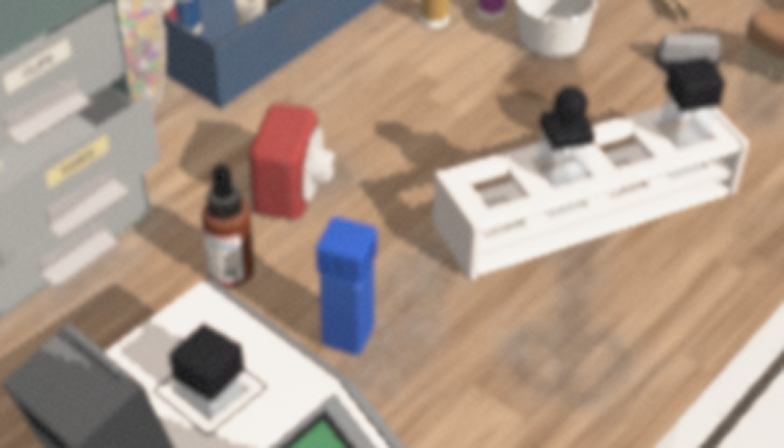

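The crop confirms it. The ball-topped standard is at crop (570,120), scene (403,202), in place 2. The flat square-capped sample is at crop (693,80), scene (448,190), in place 4. Places 1 and 3 are empty, and the blue cell at crop (347,285) is a look-alike. I'll put the blank in place 1.

```bash
cat >> h.py <<'E'
from scipy.spatial.transform import Rotation as Ro
def plan(s,x,y,z,yaw):
    """moves to bring the GRASP point to x,y,z with tool-y at world yaw (deg), in move units"""
    R=Ro.from_quat(s["ee_rot"]).as_matrix(); p=np.array(s["tool_pos"])
    d=R.T@(np.array([x,y,z-.008])-p)/.4
    cur=np.degrees(np.arctan2(R[1,1],R[0,1])); dy=(cur-yaw+90)%180-90
    print("t",round(s["time"],2),"tcp",p.round(4),"yaw",cur.round(2),"tilt",R[:2,2].round(4),"w",round(s["gripper_width"],3),"-> move",d.round(4),"turn",round(dy/360,4))
E
python3 - <<'E'
from h import *
from rig import env
t=load("top0.npz");W=cloud(t)
m=(abs(W[...,2]-.0785)<.004); k=np.zeros_like(m);k[205:280,205:290]=m[205:280,205:290]
# right edge (-y side): for each row max col ; rear edge: per column min row
r=[];
for v in range(228,256):
    us=np.nonzero(k[v])[0]
    if len(us): r.append(W[v,us.max()])
r=np.array(r);print("right edge",np.polyfit(r[:,0],r[:,1],1),np.median(r[:,1]))
f=np.array([W[np.nonzero(k[:,u])[0].min(),u] for u in range(235,272)])
print("rear edge",np.polyfit(f[:,1],f[:,0],1),np.median(f[:,0]))
# full outline by z>.015, right side
m=(W[...,2]>.03)&(W[...,2]<.085);r=[]
for v in range(225,305):
    us=np.nonzero(m[v,240:295])[0]+240
    r.append(W[v,us.max()])
r=np.array(r);print("body right",np.polyfit(r[:,0],r[:,1],1))
s=env.observe()
plan(s,.522,-.0185,.26,0)
E
```

```text
right edge [-0.02085013 -0.06613244] -0.07694809575784023
rear edge [0.00689946 0.58630843] 0.5861125625310671
body right [-0.02430404 -0.06566945]
t 0.1 tcp [0.265  0.6202 0.2328] yaw 66.87 tilt [-0.0005 -0.0016] w 1.002 -> move [-1.2182 -1.2161 -0.0459] turn 0.1857
```

{"fn": "step_arm", "kwargs": {"moves": [[-0.36,-0.62,-0.62,-0.06,0.186],[-0.36,-0.62,-0.62,-0.06,0.186],[-0.36,-0.62,-0.62,-0.06,0.186],[-0.36,-0.62,-0.62,-0.06,0.186],[-0.36,-0.62,-0.62,-0.06,0.186],[-0.36,-0.62,-0.62,-0.06,0.186],[-0.36,-0.62,-0.62,-0.06,0.186],[-0.36,-0.62,-0.62,-0.06,0.186],[-0.36,-0.62,-0.62,-0.06,0.186],[-0.36,-0.62,-0.62,-0.06,0.186]], "force": 15}}

```text
time: 1.1
tool_pos: [0.3952, 0.2961, 0.2575]
ee_rot: [0.706, 0.708, -0.0, -0.0]
ft_force: [0.0, -0.1, 0.6]
gripper_width: 0.676
grasp_force: 0.0
```

```bash
python3 -c "
from h import *
from rig import env
plan(env.observe(),.522,-.0185,.26,-1)"
```

```text
t 1.1 tcp [0.3952 0.2961 0.2575] yaw 0.17 tilt [-0.0004  0.0001] w 0.676 -> move [-0.7873  0.3146  0.0135] turn 0.0032
```

{"fn": "step_arm", "kwargs": {"moves": [[-0.36,-0.787,0.315,0.0135,0.003],[-0.36,-0.787,0.315,0.0135,0.003],[-0.36,-0.787,0.315,0.0135,0.003],[-0.36,-0.787,0.315,0.0135,0.003],[-0.36,-0.787,0.315,0.0135,0.003],[-0.36,-0.787,0.315,0.0135,0.003],[-0.36,-0.787,0.315,0.0135,0.003],[-0.36,-0.787,0.315,0.0135,0.003],[-0.36,-0.787,0.315,0.0135,0.003],[-0.36,-0.787,0.315,0.0135,0.003]]}}

```text
time: 2.1
tool_pos: [0.5211, -0.0174, 0.2518]
ee_rot: [0.713, 0.701, -0.0, -0.001]
ft_force: [0.1, 0.2, -1.1]
gripper_width: 0.679
grasp_force: 0.0
```

```bash
python3 -c "
from h import *
from rig import env
c=env.camera('wrist');cv2.imwrite('pics/w1.png',c['color'][:,:,::-1])
W=cloud(c);k=abs(W[...,2]-.114)<.008
k&=(np.hypot(W[...,0]-.522,W[...,1]+.0185)<.03);P=W[k];print(rect(P),len(P),np.median(P[:,2]))
m=(abs(W[...,2]-.078)<.004);P=W[m];print(rect(P))
plan(env.observe(),.522,-.0185,.104,-1)"
```

```text
[521.2 -18.4  32.2  32.4   5.8] 1810 0.11459295786324672
[600.8  11.3 309.4 268.   10.7]
t 2.15 tcp [ 0.5211 -0.0174  0.2519] yaw -0.91 tilt [-0.0008  0.0006] w 0.687 -> move [-0.003   0.0027  0.3898] turn 0.0003
```

View pics/w1.png

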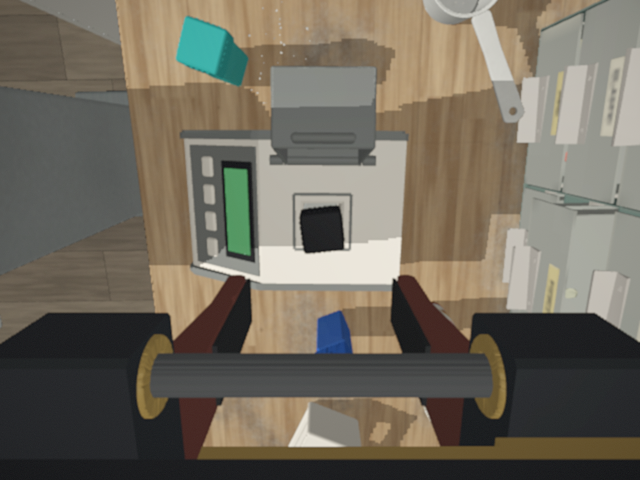

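The wrist view shows the blank's cap at about (322,229), turned by about 5° in the well (313,222). The cover is open at (323,110) and the space around the cap is clear.

{"fn": "step_arm", "kwargs": {"moves": [[-0.36,-0.003,0.001,0.1,-0.016],[-0.36,-0.003,0.001,0.2,-0.016],[-0.36,-0.003,0.001,0.28,-0.016],[-0.36,-0.003,0.001,0.34,-0.016],[-0.36,-0.003,0.001,0.38,-0.016],[-0.36,-0.003,0.001,0.39,-0.016],[-0.36,-0.003,0.001,0.39,-0.016],[0.6,-0.003,0.001,0.39,-0.016],[0.6,-0.003,0.001,0.39,-0.016],[0.6,-0.003,0.001,0.39,-0.016]], "force": 15}}

```text
time: 3.15
tool_pos: [0.5222, -0.0208, 0.0971]
ee_rot: [0.678, 0.735, 0.001, 0.0]
ft_force: [-0.6, -0.8, 0.5]
gripper_width: 0.447
grasp_force: 0.0
```

{"fn": "step_arm", "kwargs": {"moves": [[0.6,0,0,0,0],[0.6,0,0,0,0],[0.6,0,0,0,0]]}}

```text
time: 3.45
tool_pos: [0.522, -0.021, 0.0967]
ee_rot: [0.678, 0.735, 0.0, 0.0]
ft_force: [-1.4, 0.9, 6.7]
gripper_width: 0.35
grasp_force: 14.9
```

{"fn": "step_arm", "kwargs": {"moves": [[0.6,0,0,-0.03,0],[0.6,0,0,-0.08,0],[0.6,0,0,-0.15,0],[0.6,0,0,-0.23,0],[0.6,0,0,-0.3,0],[0.6,0,0,-0.35,0],[0.6,0,0,-0.35,0],[0.6,0,0,-0.35,0]]}}

```text
time: 4.25
tool_pos: [0.5213, -0.0209, 0.2361]
ee_rot: [0.678, 0.735, 0.0, -0.0]
ft_force: [-1.1, 0.2, -0.7]
gripper_width: 0.353
grasp_force: 15.0
```

```bash
python3 -c "
from h import *
from rig import env
plan(env.observe(),.5184,-.2846,.24,-25.3)"
```

```text
t 4.25 tcp [ 0.5213 -0.0209  0.2361] yaw 4.59 tilt [-0.0001  0.0004] w 0.353 -> move [-0.6565 -0.06    0.0101] turn 0.083
```

{"fn": "step_arm", "kwargs": {"moves": [[0.6,-0.07,-0.006,0,0.01],[0.6,-0.16,-0.014,0,0.02],[0.6,-0.25,-0.022,0,0.035],[0.6,-0.34,-0.03,0,0.05],[0.6,-0.43,-0.038,0,0.065],[0.6,-0.52,-0.048,0,0.083],[0.6,-0.6,-0.055,0,0.083],[0.6,-0.656,-0.06,0,0.083],[0.6,-0.656,-0.06,0,0.083],[0.6,-0.656,-0.06,0,0.083]]}}

```text
time: 5.25
tool_pos: [0.5178, -0.284, 0.2348]
ee_rot: [0.845, 0.535, -0.001, -0.001]
ft_force: [0.1, 0.1, -1.6]
gripper_width: 0.351
grasp_force: 15.0
```

```bash
python3 -c "
from h import *
from rig import env
plan(env.observe(),.5184,-.2846,.1,-25.3)
for n in ['wrist','scene']:
  c=env.camera(n);cv2.imwrite(f'pics/{n}2.png',c['color'][:,:,::-1]);np.savez(f'{n}2.npz',**c)
a=cv2.imread('pics/wrist2.png');b=cv2.imread('pics/scene2.png')[80:320,270:510]
cv2.imwrite('pics/c2.png',np.hstack([cv2.resize(a,(400,300)),cv2.resize(b,(300,300))]))
"
```

```text
t 5.25 tcp [ 0.5178 -0.284   0.2348] yaw -25.36 tilt [-0.0027  0.001 ] w 0.351 -> move [-0.0006  0.0029  0.3569] turn -0.0002
```

View pics/c2.png

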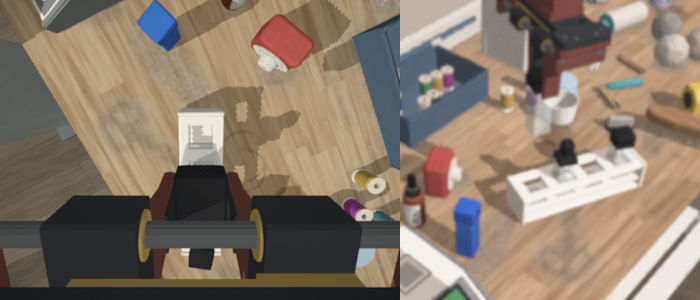

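The blank hangs upright over the rack, with its foot at about (540,125) in the composite. Now I'll measure its offset in the hand.

```bash
python3 -c "
from h import *
c=load('wrist2.npz');W=cloud(c);tcp=np.array([.5178,-.284,.2348]);a=np.radians(-25.36)
X=np.array([-np.sin(a),np.cos(a),0]);Y=np.array([np.cos(a),np.sin(a),0])
L=W-tcp;lx=L@X;ly=L@Y
dark=c['color'].max(2)<70
for nm,k in [('captop',(abs(L[...,2]-.0173)<.004)),('all',(L[...,2]<.03)&(L[...,2]>-.1))]:
  k=k&(abs(lx)<.04)&(abs(ly)<.0165)
  print(nm,k.sum(),np.percentile(lx[k],[0,1,5,50,95,99,100]).round(4),np.percentile(ly[k],[1,99]).round(4))
k=(abs(ly)<.01)&(lx<.05)&(lx>0)
for z in np.arange(-.09,.03,.01):
  m=k&(abs(L[...,2]-z)<.005); print(z.round(3),m.sum(),np.median(lx[m]).round(4) if m.any() else '')
# scene: cell vertical axis of glass
s=load('scene2.npz');Ws=cloud(s);L=Ws-tcp
for z in np.arange(-.08,.02,.01):
  m=(abs(L[...,2]-z)<.005)&(np.hypot(L[...,0],L[...,1])<.035); 
  if m.sum()>3: print('s',z.round(3),m.sum(),np.percentile(L[m]@X,[5,95]).round(4),np.percentile(L[m]@Y,[5,95]).round(4))
"
```

```text
captop 6605 [-0.0104 -0.0091 -0.0079  0.0056  0.0177  0.0183  0.019 ] [-0.0153  0.0157]
all 9989 [-0.0104 -0.009  -0.0071  0.0114  0.0183  0.0188  0.0191] [-0.0153  0.0157]
-0.09 0 
-0.08 1 0.0161
-0.07 140 0.0166
-0.06 154 0.0165
-0.05 191 0.0166
-0.04 218 0.0165
-0.03 248 0.0165
-0.02 304 0.0165
-0.01 213 0.0163
-0.0 328 0.0183
0.01 526 0.0183
0.02 2811 0.0098
s -0.08 28 [-0.0041  0.0183] [-0.0145  0.0022]
s -0.07 90 [-0.0061  0.0187] [-0.015   0.0088]
s -0.06 96 [-0.0074  0.0188] [-0.0151  0.0076]
s -0.05 108 [-0.0057  0.0187] [-0.0153  0.0102]
s -0.04 93 [-0.0059  0.0186] [-0.0154  0.0065]
s -0.03 102 [-0.0059  0.0187] [-0.0156  0.0078]
s -0.02 97 [-0.0064  0.0189] [-0.0153  0.0097]
s -0.01 83 [-0.0063  0.0187] [-0.0248  0.009 ]
s -0.0 142 [-0.0078  0.0205] [-0.0254  0.0051]
s 0.01 149 [-0.0069  0.0205] [-0.0249  0.0123]
```

The cell sits +2.5 mm along tool x and is vertical. I'll correct for that and lower it to just above the mouth.

{"fn": "step_arm", "kwargs": {"moves": [[0.6,-0.007,0.002,0.06,0],[0.6,-0.007,0.002,0.13,0],[0.6,-0.007,0.002,0.19,0],[0.6,-0.007,0.002,0.225,0],[0.6,-0.007,0.002,0.225,0],[0.6,-0.007,0.002,0.225,0]]}}

```text
time: 5.95
tool_pos: [0.5187, -0.2871, 0.1468]
ee_rot: [0.845, 0.535, 0.0, 0.0]
ft_force: [0.7, -0.5, 0.0]
gripper_width: 0.354
grasp_force: 15.0
```

```bash
python3 -c "
from h import *
from rig import env
plan(env.observe(),.5173,-.2869,.0957,-25.3)
c=env.camera('wrist');cv2.imwrite('pics/w3.png',cv2.resize(c['color'][140:330,220:420,::-1],None,fx=3,fy=3))
"
```

```text
t 5.95 tcp [ 0.5187 -0.2871  0.1468] yaw -25.26 tilt [ 0.0005 -0.0001] w 0.354 -> move [-0.0011 -0.0035  0.1478] turn 0.0001
```

View pics/w3.png

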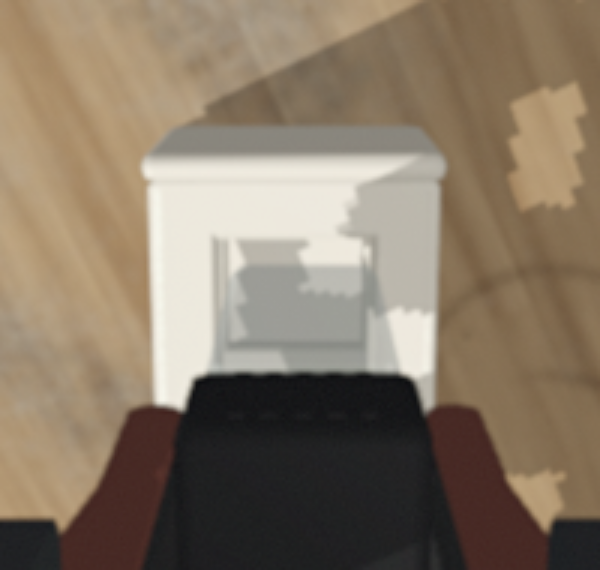

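The wrist crop shows the mouth centred at about (296,300), with the cap at about (305,480) slightly right of it. The planned −1.4 mm in y agrees with that. I'll lower gently.

{"fn": "step_arm", "kwargs": {"moves": [[0.6,-0.001,-0.0035,0,0],[0.6,-0.001,-0.0035,0.01,0],[0.6,-0.001,-0.0035,0.025,0],[0.6,-0.001,-0.0035,0.04,0],[0.6,-0.001,-0.0035,0.055,0],[0.6,-0.001,-0.0035,0.07,0],[0.6,-0.001,-0.0035,0.07,0]]}}

```text
time: 6.7
tool_pos: [0.5162, -0.2868, 0.1171]
ee_rot: [0.845, 0.535, -0.001, -0.001]
ft_force: [-0.4, -0.5, -1.1]
gripper_width: 0.35
grasp_force: 15.0
```

{"fn": "step_arm", "kwargs": {"moves": [[0.6,0,0,0.015,0],[0.6,0,0,0.03,0],[0.6,0,0,0.045,0],[0.6,0,0,0.058,0],[0.6,0,0,0.066,0],[0.6,0,0,0.071,0],[0.6,0,0,0.074,0],[0.6,0,0,0.074,0],[0.6,0,0,0.074,0]]}}

```text
time: 7.6
tool_pos: [0.5169, -0.2872, 0.0888]
ee_rot: [0.845, 0.535, 0.0, 0.0]
ft_force: [0.1, -0.1, -0.5]
gripper_width: 0.353
grasp_force: 15.0
```

{"fn": "step_arm", "kwargs": {"moves": [[0.6,0,0,0.002,0],[0.6,0,0,0.004,0],[0.6,0,0,0.006,0],[0.6,0,0,0.006,0],[0.6,0,0,0.006,0]]}}

```text
time: 8.1
tool_pos: [0.517, -0.2873, 0.0869]
ee_rot: [0.845, 0.535, 0.0, 0.0]
ft_force: [-0.9, 0.7, 4.5]
gripper_width: 0.35
grasp_force: 15.0
```

{"fn": "step_arm", "kwargs": {"moves": [[0,0,0,0,0],[-0.36,0,0,0,0],[-0.36,0,0,0,0],[-0.36,0,0,0,0],[-0.36,0,0,-0.05,0],[-0.36,0,0,-0.15,0],[-0.36,0,0,-0.27,0],[-0.36,0,0,-0.37,0],[-0.36,0,0,-0.37,0]]}}

```text
time: 9.0
tool_pos: [0.5192, -0.2893, 0.2398]
ee_rot: [0.845, 0.535, 0.003, 0.004]
ft_force: [-0.3, -1.0, -0.5]
gripper_width: 0.678
grasp_force: 0.0
```

```bash
python3 -c "
from h import *
from rig import env
plan(env.observe(),.4543,-.4202,.25,-25.3)
"
```

```text
t 9.0 tcp [ 0.5192 -0.2893  0.2398] yaw -25.33 tilt [ 0.009  -0.0033] w 0.678 -> move [-0.3652 -0.0066 -0.006 ] turn -0.0001
```

{"fn": "step_arm", "kwargs": {"moves": [[-0.36,-0.1,-0.002,0,0],[-0.36,-0.2,-0.004,0,0],[-0.36,-0.3,-0.006,0,0],[-0.36,-0.365,-0.0066,0,0],[-0.36,-0.365,-0.0066,0,0],[-0.36,-0.365,-0.0066,0,0]]}}

```text
time: 9.6
tool_pos: [0.4516, -0.4178, 0.2334]
ee_rot: [0.845, 0.535, -0.0, -0.001]
ft_force: [0.2, 0.4, 0.2]
gripper_width: 0.681
grasp_force: 0.0
```

```bash
python3 -c "
from h import *
from rig import env
c=env.camera('wrist');W=cloud(c)
for nm,x,y in [('sample',.4543,-.4202),('blank',.5184,-.2846)]:
  k=(abs(W[...,2]-.104)<.008)&(np.hypot(W[...,0]-x,W[...,1]-y)<.03);P=W[k]
  if len(P)>20: print(nm,rect(P),len(P),np.median(P[:,2]))
t=env.camera('top');W=cloud(t)
k=(abs(W[...,2]-.104)<.008)&(np.hypot(W[...,0]-.5184,W[...,1]+.2846)<.03);P=W[k]
if len(P)>20: print('blank top',rect(P),len(P),np.median(P[:,2]))
plan(env.observe(),.4543,-.4202,.0945,-25.3)
"
```

```text
sample [ 453.1 -420.5   32.5   31.8  -35. ] 1908 0.10461177656682605
blank [ 514.5 -291.9   16.9   32.2  -25.4] 1549 0.1045275740749761
blank top [ 518.8 -284.    31.6   32.3  -24.5] 248 0.10338816367361894
t 9.7 tcp [ 0.4529 -0.4164  0.2335] yaw -25.18 tilt [-0.0004  0.0014] w 0.679 -> move [-0.0074  0.0075  0.3674] turn 0.0003
```

{"fn": "step_arm", "kwargs": {"moves": [[-0.36,-0.008,0.006,0.08,0.027],[-0.36,-0.008,0.006,0.17,0.027],[-0.36,-0.008,0.006,0.26,0.027],[-0.36,-0.008,0.006,0.33,0.027],[-0.36,-0.008,0.006,0.36,0.027],[-0.36,-0.008,0.006,0.367,0.027],[-0.36,-0.008,0.006,0.367,0.027],[0.6,-0.008,0.006,0.367,0.027],[0.6,-0.008,0.006,0.367,0.027],[0.6,-0.008,0.006,0.367,0.027]]}}

```text
time: 10.7
tool_pos: [0.4533, -0.4223, 0.0884]
ee_rot: [0.887, 0.462, 0.0, 0.001]
ft_force: [0.3, -0.6, -0.2]
gripper_width: 0.441
grasp_force: 0.0
```

{"fn": "step_arm", "kwargs": {"moves": [[0.6,0,0,0,0],[0.6,0,0,0,0],[0.6,0,0,0,0]]}}

```text
time: 11.0
tool_pos: [0.4529, -0.422, 0.0879]
ee_rot: [0.887, 0.462, 0.0, 0.0]
ft_force: [-0.5, 2.7, 5.6]
gripper_width: 0.349
grasp_force: 15.0
```

{"fn": "step_arm", "kwargs": {"moves": [[0.6,0,0,-0.03,0],[0.6,0,0,-0.08,0],[0.6,0,0,-0.15,0],[0.6,0,0,-0.24,0],[0.6,0,0,-0.32,0],[0.6,0,0,-0.39,0],[0.6,0,0,-0.41,0],[0.6,0,0,-0.41,0],[0.6,0,0,-0.41,0]]}}

```text
time: 11.9
tool_pos: [0.4524, -0.4211, 0.2501]
ee_rot: [0.887, 0.462, -0.0, -0.001]
ft_force: [-0.2, 0.8, -1.2]
gripper_width: 0.354
grasp_force: 15.0
```

```bash
cat >> h.py <<'E'
def inhand(c,s):
    """offset of held cell centre along tool x, from its front face"""
    W=cloud(c);R=Ro.from_quat(s["ee_rot"]).as_matrix();L=(W-s["tool_pos"])@R
    for a,b in [(.01,.03),(.03,.05),(.05,.07)]:
        k=(abs(L[...,1])<.01)&(L[...,2]>a)&(L[...,2]<b)&(L[...,0]>0)&(L[...,0]<.04)
        print("centre x off mm",(np.median(L[k][:,0])*1000-14).round(2),k.sum())
E
python3 -c "
from h import *
from rig import env
s=env.observe();c=env.camera('wrist');inhand(c,s)
plan(s,.5213,-.0185,.258,-1)
"
```

```text
centre x off mm 1.21 613
centre x off mm 1.25 445
centre x off mm 1.23 331
t 11.9 tcp [ 0.4524 -0.4211  0.2501] yaw -35.01 tilt [-0.0014  0.0014] w 0.354 -> move [ 0.9232 -0.4364  0.0014] turn -0.0945
```

{"fn": "step_arm", "kwargs": {"moves": [[0.6,0.06,-0.03,0,-0.01],[0.6,0.15,-0.07,0,-0.02],[0.6,0.25,-0.12,0,-0.035],[0.6,0.35,-0.165,0,-0.05],[0.6,0.45,-0.213,0,-0.065],[0.6,0.55,-0.26,0,-0.08],[0.6,0.65,-0.307,0,-0.0945],[0.6,0.75,-0.355,0,-0.0945],[0.6,0.84,-0.398,0,-0.0945],[0.6,0.9,-0.426,0,-0.0945]]}}

```text
time: 12.95
tool_pos: [0.5192, -0.0257, 0.2499]
ee_rot: [0.712, 0.702, -0.001, -0.001]
ft_force: [1.2, -0.8, -0.3]
gripper_width: 0.353
grasp_force: 15.0
```

{"fn": "step_arm", "kwargs": {"moves": [[0.6,0,0,0,0],[0.6,0,0,0,0]]}}

```text
time: 13.15
tool_pos: [0.5191, -0.0291, 0.2502]
ee_rot: [0.713, 0.701, -0.001, -0.001]
ft_force: [-0.1, 0.4, -0.4]
gripper_width: 0.357
grasp_force: 15.0
```

```bash
python3 -c "
from h import *
from rig import env
s=env.observe();c=env.camera('wrist');cv2.imwrite('pics/w4.png',c['color'][:,:,::-1]);inhand(c,s);np.savez('w4.npz',**c)
plan(s,.5213,-.0197,.183,-1)
"
```

```text
centre x off mm 1.1 609
centre x off mm 1.14 446
centre x off mm 1.15 332
t 13.15 tcp [ 0.5191 -0.0291  0.2502] yaw -0.92 tilt [-0.0024 -0.0009] w 0.357 -> move [0.0237 0.0056 0.1881] turn 0.0002
```

View pics/w4.png

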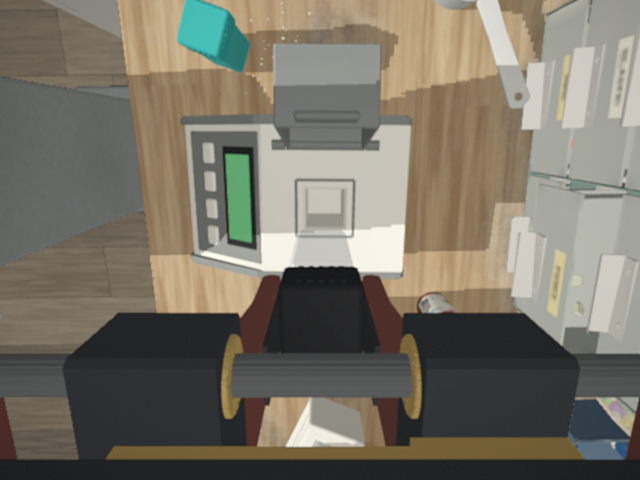

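The wrist view shows the empty well at about (325,208), its frame spanning 295–354 by 179–237, and the held cell's cap at (320,310). I'll measure the mouth directly.

```bash
python3 -c "
from h import *
c=load('w4.npz');W=cloud(c)
g=W[...,2]
k=np.zeros(g.shape,bool);k[182:236,298:352]=g[182:236,298:352]<.074
vs,us=np.nonzero(k);print('px',us.min(),us.max(),vs.min(),vs.max());
x0,x1=us.min()-.5,us.max()+.5;y0,y1=vs.min()-.5,vs.max()+.5
P=pts(c,np.array([x0,x1,x1,x0]),np.array([y0,y0,y1,y1]),.078);print(P.round(4),P.mean(0))
gray=c['color'].min(2)
print(gray[208,290:360]);print(gray[174:245,325]);print((g[174:245:3,325]*1000).round());print((g[208,290:360:3]*1000).round())
"
```

```text
px 305 343 188 225
[[ 0.506  -0.0021  0.078 ]
 [ 0.537  -0.0026  0.078 ]
 [ 0.5369 -0.0335  0.078 ]
 [ 0.5052 -0.033   0.078 ]] [ 0.52126916 -0.01780277  0.078     ]
[184 184 185 182 159 124 112 142 172 184 185 184 182 179 174 163 150 154
 173 184 184 184 184 184 183 183 183 184 183 184 184 184 184 183 183 183
 184 184 184 183 184 183 183 184 184 184 184 184 185 184 167 140 131 138
 152 160 171 181 185 186 184 167 134 112 132 169 184 186 184 184]
[184 185 186 180 156 122 117 149 176 186 185 185 182 176 175 180 184 185
 185 185 185 184 184 185 184 184 184 183 184 183 184 184 184 183 183 184
 184 184 178 160 139 135 135 135 135 136 136 135 136 134 136 135 142 153
 160 165 178 189 191 191 182 162 147 157 177 190 191 192 191 191 191]
[ 78.  78.  78.  79.  79.  17.  17.  17.  18.  17.  15.  17.  18.  22.
  37.  51.  63.  74.  78. 178. 185. 191. 199. 204.]
[78. 79. 79. 80. 78. 72. 16. 18. 17. 17. 19. 16. 16. 17. 18. 15. 16. 44.
 76. 79. 78. 80. 78. 79.]
```

{"fn": "step_arm", "kwargs": {"moves": [[0.6,0.012,0.0055,0.0,0],[0.6,0.0245,0.0055,0.05,0],[0.6,0.0245,0.0055,0.1,0],[0.6,0.0245,0.0055,0.15,0],[0.6,0.0245,0.0055,0.19,0],[0.6,0.0245,0.0055,0.2,0],[0.6,0.0245,0.0055,0.2,0],[0.6,0.0245,0.0055,0.2,0]]}}

```text
time: 14.0
tool_pos: [0.5228, -0.02, 0.1722]
ee_rot: [0.714, 0.701, 0.0, 0.0]
ft_force: [0.5, -0.5, -1.1]
gripper_width: 0.349
grasp_force: 15.0
```

```bash
python3 -c "
from h import *
from rig import env
s=env.observe()
plan(s,.5213,-.0192,.106,-1)
"
```

```text
t 14.0 tcp [ 0.5228 -0.02    0.1722] yaw -1.05 tilt [0.0011 0.0001] w 0.349 -> move [ 0.0019 -0.0039  0.1854] turn -0.0001
```

{"fn": "step_arm", "kwargs": {"moves": [[0.6,0.002,-0.0035,0.0,0],[0.6,0.002,-0.0035,0.0,0],[0.6,0.002,-0.0035,0.015,0],[0.6,0.002,-0.0035,0.025,0],[0.6,0.002,-0.0035,0.035,0],[0.6,0.002,-0.0035,0.045,0],[0.6,0.002,-0.0035,0.055,0],[0.6,0.002,-0.0035,0.06,0],[0.6,0.002,-0.0035,0.06,0]]}}

```text
time: 14.9
tool_pos: [0.5206, -0.0188, 0.1471]
ee_rot: [0.713, 0.701, -0.0, -0.0]
ft_force: [0.2, 1.0, -0.1]
gripper_width: 0.354
grasp_force: 15.0
```

{"fn": "step_arm", "kwargs": {"moves": [[0.6,0,0,0.015,0],[0.6,0,0,0.032,0],[0.6,0,0,0.05,0],[0.6,0,0,0.067,0],[0.6,0,0,0.084,0],[0.6,0,0,0.098,0],[0.6,0,0,0.108,0],[0.6,0,0,0.115,0],[0.6,0,0,0.117,0],[0.6,0,0,0.117,0]]}}

```text
time: 15.9
tool_pos: [0.5209, -0.0187, 0.1007]
ee_rot: [0.713, 0.701, 0.0, 0.0]
ft_force: [0.5, 0.8, -1.1]
gripper_width: 0.349
grasp_force: 15.0
```

{"fn": "step_arm", "kwargs": {"moves": [[0.6,0,0,0.002,0],[0.6,0,0,0.004,0],[0.6,0,0,0.006,0],[0.6,0,0,0.006,0],[0.6,0,0,0.006,0]]}}

```text
time: 16.4
tool_pos: [0.5209, -0.0187, 0.0983]
ee_rot: [0.713, 0.701, 0.0, 0.0]
ft_force: [0.4, -0.3, -1.4]
gripper_width: 0.351
grasp_force: 15.0
```

{"fn": "step_arm", "kwargs": {"moves": [[0.6,0,0,0.002,0],[0.6,0,0,0.004,0],[0.6,0,0,0.004,0],[0.6,0,0,0.004,0]]}}

```text
time: 16.8
tool_pos: [0.5213, -0.0188, 0.0979]
ee_rot: [0.713, 0.701, 0.001, -0.0]
ft_force: [-3.0, -0.9, 13.4]
gripper_width: 0.352
grasp_force: 15.0
```

Firm contact, so the sample is seated. Release and rise.

{"fn": "step_arm", "kwargs": {"moves": [[0,0,0,0,0],[-0.36,0,0,0,0],[-0.36,0,0,0,0],[-0.36,0,0,0,0],[-0.36,0,0,-0.05,0],[-0.36,0,0,-0.15,0],[-0.36,0,0,-0.27,0],[-0.36,0,0,-0.38,0],[-0.36,0,0,-0.4,0],[-0.36,0,0,-0.4,0]]}}

```text
time: 17.8
tool_pos: [0.5217, -0.0185, 0.258]
ee_rot: [0.713, 0.701, 0.002, 0.001]
ft_force: [-0.1, 0.5, -1.1]
gripper_width: 0.678
grasp_force: 0.0
```

```bash
python3 -c "
from h import *
from rig import env
s=env.observe();c=env.camera('wrist');W=cloud(c)
k=(abs(W[...,2]-.114)<.01)&(np.hypot(W[...,0]-.521,W[...,1]+.018)<.03);P=W[k];print(rect(P),np.median(P[:,2]))
k=(W[...,2]>.1)&(abs(W[...,0]-.522)<.02)&(W[...,1]>.02)&(W[...,1]<.13);P=W[k]
for z in np.arange(.1,.18,.01):
  q=P[abs(P[:,2]-z)<.005]
  if len(q): print(z.round(2),np.percentile(q[:,1],[1,50,99]).round(4))
t=env.camera('scene');W=cloud(t)
k=(W[...,2]>.1)&(abs(W[...,0]-.522)<.02)&(W[...,1]>.02)&(W[...,1]<.13);P=W[k]
for z in np.arange(.1,.18,.01):
  q=P[abs(P[:,2]-z)<.005]
  if len(q): print('s',z.round(2),np.percentile(q[:,1],[1,50,99]).round(4))
plan(s,.522,.13,.255,-1)
"
```

```text
[520.6 -17.4  32.7  32.1  -0.9] 0.11456430993528552
0.16 [0.0451 0.0701 0.0876]
0.17 [0.0432 0.0473 0.0557]
s 0.1 [0.0792 0.0797 0.0803]
s 0.11 [0.08   0.0808 0.0818]
s 0.12 [0.0815 0.0826 0.0836]
s 0.13 [0.0844 0.0852 0.0861]
s 0.14 [0.0861 0.0868 0.0879]
s 0.15 [0.0875 0.0882 0.089 ]
s 0.16 [0.0459 0.0697 0.0887]
s 0.17 [0.0475 0.0515 0.0531]
t 17.8 tcp [ 0.5217 -0.0185  0.258 ] yaw -0.98 tilt [0.0032 0.0012] w 0.678 -> move [ 0.3712 -0.0057  0.0279] turn 0.0001
```

The sample's cap top is at 0.1146 m, the same as the blank's was, so it is seated. The cover's roof is at y≈0.088 when z=0.15. Next I'll go to the left of the cover with the jaws shut.

{"fn": "step_arm", "kwargs": {"moves": [[1,0.1,-0.002,0,0],[1,0.2,-0.004,0,0],[1,0.3,-0.005,0,0],[1,0.371,-0.005,0,0],[1,0.371,-0.005,0.0,0],[1,0.371,-0.005,0.08,0],[1,0.371,-0.005,0.16,0],[1,0.371,-0.005,0.23,0],[1,0.371,-0.005,0.23,0],[1,0.371,-0.005,0.23,0]]}}

```text
time: 18.9
tool_pos: [0.5209, 0.1285, 0.1639]
ee_rot: [0.714, 0.7, -0.001, -0.0]
ft_force: [0.2, -0.4, 1.6]
gripper_width: 0.007
grasp_force: 0.0
```

```bash
python3 -c "
from h import *
from rig import env
s=env.observe();plan(s,.522,.098,.171,-1)
p=s['tool_pos']
for th in [1.7,1.5,1.3,1.1,.9,.7,.5,.35,.2,.1,0]:
  d=.07;y=.032-d*np.cos(th)+.043*np.sin(th)+.010;z=.082+d*np.sin(th)+.043*np.cos(th)+.011
  print(th,round(y,4),round(z,4),'move x,z',round((y-p[1])/.4,3),round(-(z-p[2])/.4,3))
"
```

```text
t 18.9 tcp [0.5209 0.1285 0.1639] yaw -1.07 tilt [-0.0022 -0.0017] w 0.007 -> move [-0.0763  0.0042  0.0025] turn -0.0002
1.7 0.0937 0.1569 move x,z -0.087 0.018
1.5 0.0799 0.1659 move x,z -0.121 -0.005
1.3 0.0647 0.172 move x,z -0.16 -0.02
1.1 0.0486 0.1749 move x,z -0.2 -0.027
0.9 0.0322 0.1746 move x,z -0.241 -0.027
0.7 0.0162 0.171 move x,z -0.281 -0.018
0.5 0.0012 0.1643 move x,z -0.318 -0.001
0.35 -0.009 0.1574 move x,z -0.344 0.016
0.2 -0.0181 0.149 move x,z -0.366 0.037
0.1 -0.0234 0.1428 move x,z -0.38 0.053
0 -0.028 0.136 move x,z -0.391 0.07
```

{"fn": "step_arm", "kwargs": {"moves": [[1,-0.05,0,0.015,0],[1,-0.087,0,0.016,0],[1,-0.105,0,0.006,0],[1,-0.121,0,-0.005,0],[1,-0.14,0,-0.013,0],[1,-0.16,0,-0.02,0],[1,-0.18,0,-0.024,0],[1,-0.2,0,-0.027,0],[1,-0.22,0,-0.027,0],[1,-0.241,0,-0.027,0]]}}

```text
time: 19.9
tool_pos: [0.5199, 0.0325, 0.1754]
ee_rot: [0.713, 0.701, 0.0, 0.0]
ft_force: [1.0, 0.2, 0.4]
gripper_width: 0.004
grasp_force: 0.3
```

```bash
python3 -c "
from h import *
from rig import env
s=env.observe();plan(s,.522,.0322,.1826,-1)
t=env.camera('scene');W=cloud(t)
cv2.imwrite('pics/s5.png',cv2.resize(t['color'][200:420,160:400,::-1],None,fx=2.5,fy=2.5))
p=s['tool_pos']
for th in [.9,.7,.5,.35,.2,.1,0,-.1]:
  d=.07;y=.032-d*np.cos(th)+.043*np.sin(th)+.010;z=.082+d*np.sin(th)+.043*np.cos(th)+.011
  print(th,round(y,4),round(z,4),'move x,z',round((y-p[1])/.4,3),round(-(z-p[2])/.4,3))
"
```

```text
t 19.9 tcp [0.5199 0.0325 0.1754] yaw -1.0 tilt [ 0.0003 -0.0002] w 0.004 -> move [-0.0008  0.0053  0.0021] turn 0.0
0.9 0.0322 0.1746 move x,z -0.001 0.002
0.7 0.0162 0.171 move x,z -0.041 0.011
0.5 0.0012 0.1643 move x,z -0.078 0.028
0.35 -0.009 0.1574 move x,z -0.104 0.045
0.2 -0.0181 0.149 move x,z -0.127 0.066
0.1 -0.0234 0.1428 move x,z -0.14 0.082
0 -0.028 0.136 move x,z -0.151 0.099
-0.1 -0.0319 0.1288 move x,z -0.161 0.117
```

View pics/s5.png

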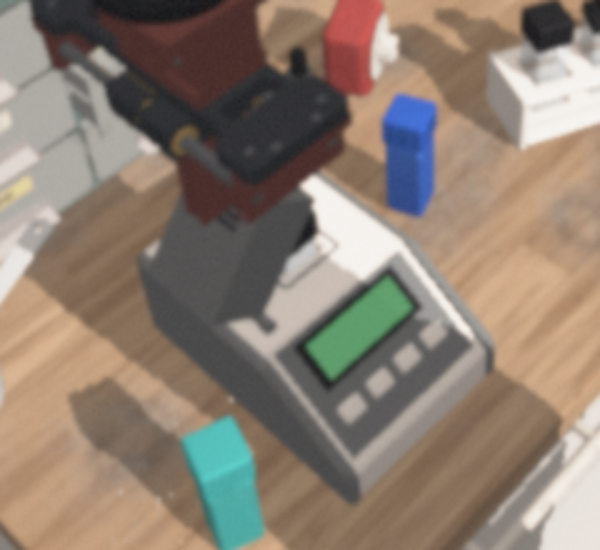

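The crop shows the cover half-closed at about (240,260), with the fingers on its roof and the sample's cap just visible at (300,225). I'll continue along the arc.

{"fn": "step_arm", "kwargs": {"moves": [[1,-0.02,0.003,0.005,0],[1,-0.041,0.004,0.011,0],[1,-0.06,0.004,0.019,0],[1,-0.078,0.004,0.028,0],[1,-0.104,0.004,0.045,0],[1,-0.127,0.004,0.066,0],[1,-0.14,0.004,0.082,0],[1,-0.151,0.004,0.096,0],[1,-0.151,0.004,0.1,0],[1,-0.151,0.004,0.1,0]]}}

```text
time: 20.95
tool_pos: [0.5202, -0.028, 0.136]
ee_rot: [0.714, 0.701, -0.0, -0.0]
ft_force: [-4.3, -2.2, 10.7]
gripper_width: 0.003
grasp_force: 5.7
```

{"fn": "step_arm", "kwargs": {"moves": [[1,0,0,0.003,0],[1,0,0,0.003,0],[1,0,0,0.003,0]]}}

```text
time: 21.25
tool_pos: [0.5203, -0.028, 0.1358]
ee_rot: [0.714, 0.701, 0.0, -0.0]
ft_force: [-7.0, -2.0, 22.4]
gripper_width: 0.009
grasp_force: 11.2
```

Firm stop at exactly the shut height. Retreat and check.

{"fn": "step_arm", "kwargs": {"moves": [[1,0,0,-0.02,0],[1,0,0,-0.1,0],[1,0,0,-0.2,0],[1,0,0,-0.3,0],[1,-0.1,0,-0.3,0],[1,-0.2,0,-0.3,0],[1,-0.3,0,-0.3,0],[1,-0.4,0,-0.3,0],[1,-0.4,0,-0.3,0],[1,-0.4,0,-0.3,0]]}}

```text
time: 22.25
tool_pos: [0.5172, -0.1876, 0.254]
ee_rot: [0.714, 0.7, -0.0, -0.0]
ft_force: [-0.2, 1.0, -0.5]
gripper_width: 0.003
grasp_force: 0.0
```

```bash
python3 -c "
from h import *
from rig import env
t=env.camera('scene');W=cloud(t)
cv2.imwrite('pics/s6.png',cv2.resize(t['color'][120:420,160:500,::-1],None,fx=1.8,fy=1.8))
for n,c in [('s',t),('t',env.camera('top'))]:
  W=cloud(c);k=(W[...,2]>.117)&(W[...,2]<.135)&(abs(W[...,0]-.521)<.028)&(W[...,1]<.03)&(W[...,1]>-.06);P=W[k]
  if len(P)>20: print(n,len(P),np.linalg.lstsq(np.c_[P[:,:2]-[.521,-.02],np.ones(len(P))],P[:,2],rcond=None)[0].round(4))
  for nm,(u,x,y) in dict(drop=(0,.624,-.141),blank=(0,.5184,-.2846)).items():
    k=(W[...,2]>.06)&(np.hypot(W[...,0]-x,W[...,1]-y)<.03);P=W[k]
    if len(P):print(nm,P.mean(0).round(3),P[:,2].max().round(3))
"
```

```text
s 1531 [ 0.0097 -0.004   0.1241]
drop [ 0.625 -0.137  0.12 ] 0.366
blank [ 0.514 -0.278  0.09 ] 0.106
t 649 [0.004  0.0005 0.1246]
blank [ 0.517 -0.283  0.1  ] 0.108
```

View pics/s6.png

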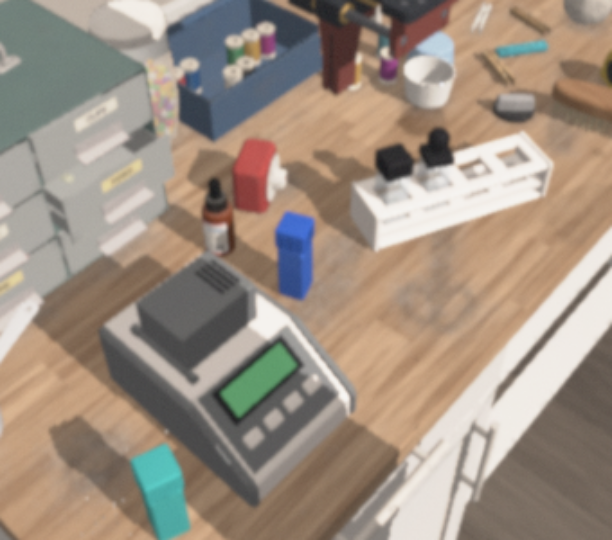

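The picture shows the cover shut at (195,315), with its roof level (slope about 0). The blank is in place 1 at (395,165) and the standard is still in its place at (437,150). The bottle at (217,220) and the timer at (258,175) are undisturbed.

```bash
python3 -c "
from rig import env
print(env.close_job())"
```

```text
the job is handed in; nothing more can be done
None
```

The job is handed in: the blank stands in rack place 1, the sample is seated in the photometer's well and the cover is fully shut. The standard, dropper bottle, timer and look-alikes were left alone, and it finished at about 22 s of the 69 s allowed.

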